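Hang the hook arm on the slotted uprights by the door

ROBOT

A 7-joint arm with a two-finger parallel gripper is mounted at the origin on the work surface. World frame = base frame: x ahead of the robot, y to its left, z up, the work surface at z = 0. Lengths are in m, angles in rad, forces in N, time in s.
With the tool pointing down it reaches from about 0.4 to 0.85 m from the base axis. Payload 4.4 kg.
Tool frame: the origin (TCP) lies at the very end of the fingers, on their centre line; the grasp point (between the pads) lies 19 mm behind it; x points along the fingers, z is the direction in which the jaws open and shut, and the axes are right-handed (so a half turn about x gives the same grasp; the last joint's range is limited). The gripper opens to 94 mm and grips with 3 to 60 N. Pads are 16 mm wide; open, the fingers measure 119 mm over their backs; the gripper's body (75 mm by 177 mm) begins 78 mm behind the grasp point.
Start: joints at [1.193, 0.628, 0.038, 1.517, -0.027, 0.996, -0.02], TCP at [0.199, -0.619, 0.205] pointing down, gripper open.
Joint ranges: [-3.06, 3.06], [-0.37, 2.12], [-1.25, 1.32], [0.18, 2.47], [-1.1, 4.24], [0.23, 1.98], [-2.94, 2.94]. Speed limits (rad/s): [2.57, 2.57, 3.14, 3.14, 3.14, 3.14, 3.14].

INTERFACE

Orientations are given as a 3x3 rotation matrix whose columns are the frame's x, y, z axes.
In Python, from plant import ctrl, imaging gives the robot as it stands.
- The arm moves only by the tool carry_out, never from a script. Its argument "commands" is a list that holds one entry, the list of rows, each a list of 7 numbers: the turn, a rotation vector about the tool's x, y, z in rad, then the shift along the tool's x, y, z in mm, then the closure in counts, from 0 (fully open) to 255 (shut). In form: [[[wx, wy, wz, tx, ty, tz, hand], ...]]. A call has 1 to 12 rows; each row is the pose to reach, as a shift and turn from the pose commanded when the call began, along the tool's axes at that moment; what a row does not reach only later rows make up. A row lasts 1/8 s, in which the tool goes at most 62.5 mm and 10.7 degrees, less where a joint would pass 70% of its speed; a pose out of reach is approached as far as the arm can. A call with a gripper value outside its range is refused whole. The fingers move at their own pace and stop on an object; "newtons" is the grip in N (left out, the last holds). Time passes only in rows, so rows that repeat a pose let the fingers close. It gives the time, the measured TCP pose, the force and the opening at its end, in the units of the state.
- ctrl.get_obs(): the state, without advancing time (a new reading comes with each control period).
- imaging.grab_frame(name): name is "scene" or "top" or "wrist"; returns the picture (480x640x3 uint8, red, green, blue); there is no depth.
- imaging.get_calibration(name): a dict with "mtx" (3x3 intrinsics, pixels), "k1" (the pictures are not rectified: a ray, as slopes to the right and down, at radius r is drawn at 1 + k1 r^2 times it, then the intrinsics apply), "origin" and "rotation" of the camera in the world; the wrist camera has in their place "tool_from_camera" (4x4, takes a point from camera to tool coordinates, whose origin is the TCP and whose axes are the tool frame's). Camera axes: x right, y down, z forward; pixel columns grow to the right and rows downward; lengths in m; the calibration is good to about 2 mm. A picture is of the moment at which its call begins: read the wrist's pose just before it. get_calibration takes no time and is no camera call.
- ctrl.job_done(): hands the job in, once; it reports no verdict.
Trained networks look in the newest picture that a camera, given by its name, has taken for a name from the list of things; names that differ only in an ending like _2 or _b are one class to them, and where a whole thing is asked for, a point or a joint stands for the part that bears it (a point fixed in the world has none). Each returns a list of dicts, best first, with "p" (0 to 1); they miss things now and then, are a little off and sometimes report something else, mostly with a low value. They report only what shows in the picture. A call takes as long as a camera call. They do not tell look-alikes from the thing itself.
- imaging.spot_in(name, camera): "xyz" ([x, y, z] in m, in world coordinates, good to about 4 mm: the middle of the surface that is visible of it).
The state is a dict: "clock": time; "joint_positions": joint angles; "joint_velocities": joint speeds; "tau": joint torques, N m; "eef_pos": TCP position; "tcp_rot": TCP orientation; "ft_force": force on the tool from outside, world axes, zero at the start; "ft_torque": the same for the moment, N m; "finger_gap": finger opening in m.
Only numpy, scipy, OpenCV 4.12 (cv2) and the standard library are available. Lean on these libraries where they do the work, as an engineer would, in place of code of your own. Each camera call takes 0.05 s, during which the arm holds its last target.

TASK

Put the loose metal hook arm up on the pair of slotted steel uprights: hook both of its claws through the top pair of slots, then press it down until it is fully home and the spring catch between the uprights snaps shut over its tab. Let go of it and leave the other things on the shelf where they are.

Things in the scene. Friction and masses are not known exactly. Their poses are not given: they have to be found in the camera images.
- hook_arm: Loose bare-aluminium hook arm, 0.35 kg, standing on its underside the way up it is to hang, level. Origin: on its underside, below the grip rib's middle; z up, +x towards its claws, y to its left. Flat bar 30 mm wide, 12 mm thick, x -92 to 48 mm; upturned front end 38 mm high. Back plate: y +-55 mm, 60 mm high, 6 mm thick, rear face x = 48 mm.
- grip_rib (a point): The place to hold the hook arm: point inside its grip rib, 62 mm above the arm's underside, straight above the arm's origin; axes as the arm's. The rib is an upright wall 14 mm thick (arm y +-7 mm), from arm x -20 to 42 mm, top at arm z = 78 mm.
- claw_left (a point): Lower end of the tongue of the hook arm's left claw, at arm (59, 38, 30) mm. A claw is 8 mm wide: a neck behind the back plate (arm x 48 to 62, z 48 to 56 mm) and from its end a tongue down to z = 30 mm. The gap between plate and tongue is 7 mm, widening below z = 40 mm to 11 mm at the tip, as a lead-in.
- claw_right (a point): Lower end of the tongue of the hook arm's right claw, at arm (59, -38, 30) mm; same shape as the left one.
- tab (a point): Rear upper edge of the hook arm's tab, at arm (62, 0, 16) mm. The tab sticks out behind the back plate on the centre line: 20 mm wide, arm x 48 to 62, z 10 to 16 mm.
- stand: Fixed stand: plywood foot and back board with two slotted steel uprights side by side, 170 mm high, centred at y = +-38 mm. Origin: on the shelf surface, in the plane of the uprights' front faces, midway between them; z up, -x out of the front faces, y to its left. Each upright is a channel 32 mm wide: face 5 mm thick (x 0 to 5 mm), hollow behind to x = 45 mm.
- slot_left (a point): Middle of the left upright's top slot, in the front face, at stand (0, 38, 136) mm. Slot 16 mm wide, 36 mm high (z 118 to 154 mm). A second slot of the same size lies below (z 40 to 76 mm) and is not to be used. The claws enter the top slots freely while the hook arm's underside is 88 to 98 mm above the shelf surface.
- slot_right (a point): Middle of the right upright's top slot, at stand (0, -38, 136) mm; as the left one.
- home (a point): Where the hook arm's origin is when the arm is fully home: stand (-48, 0, 70) mm, axes as the stand's. The claws' necks then rest on the slots' lower edges and the back plate stands against the uprights; about 4 mm of play each way sideways and 2 mm forward.
- catch (a joint): Spring catch between the uprights: grey plastic block 26 mm wide that slides straight back (+x of the stand); m, 0 = shut, up to 0.011 pushed back. The coming-down tab rides on its sloping front from 17 to 2 mm above home, pushes it back 6 mm, and it snaps shut over the tab at home. Takes a press of 5 to 20 N, least close to the back plate (far out the arm binds); its own weight is not enough.
- catch_nose (a point): Lower edge of the catch's nose: when shut at stand (8, 0, 87.5) mm, 1.5 mm above the tab of an arm that is home. Nylon, slippery. Moves with the catch.
- glasses_case: Bystander: black hard-shell glasses case, 160 x 62 x 40 mm. Origin: centre of its underside; x along its length.
- torch: Bystander: aluminium torch lying on the shelf, 133 mm long, 38 mm thick. Origin: on the surface below its middle; x along it.
- saucer: Bystander: porcelain saucer of coins, 144 mm across, 17 mm high. Origin: centre of its underside.
- carabiner: Bystander: orange carabiner lying flat, 111 x 60 mm, 11 mm thick. Origin: on the surface below its middle.
- mug: Bystander: mug 80 mm across, 92 mm high. Origin: centre of its underside.
- notebook: Bystander: notebook 144 x 104 mm, 13 mm thick. Origin: centre of its underside.
Things that resemble listed ones, but are neither listed nor needed, are in the scene too. What is shaped like the hook_arm but red is not meant.

How it is judged:
By the outcome, as a careful person would: the job done as asked, in the order asked, and still so for the second after the job is handed in, with the robot touching nothing.
It also fails if it takes over 45 s, if anything falls off the work surface, if the arm or the gripper's body presses on something with over 40 N, if the wrist force passes 120 N, or if a joint passes its speed limit or range.

## Working session

There is one attempt and no reset: what is moved stays moved. The work goes in short steps, Python scripts to look and compute and a tool call to move; the robot and the scene stay as the last step left them, time stands still between calls to the robot, and variables do not carry over. Pictures are saved under pics/ and viewed, and the job is handed in when it is done.

Besides the shell and the picture viewer there is one more tool, called after "Call:" as name(argument=value, ...) on one line, values as JSON. carry_out: Moves the arm, as the interface text tells. Its arguments: {"type":"object","properties":{"commands":{"type":"array"},"newtons":{"type":"number"}},"required":["commands"]}

```bash
ls; mkdir -p pics; python3 - <<'E'
from plant import ctrl, imaging
import cv2
for n in ["scene","top","wrist"]:
    f=imaging.grab_frame(n); cv2.imwrite(f"pics/{n}0.png",f[:,:,::-1])
    c=imaging.get_calibration(n); print(n,c)
    if n!="wrist":
        for t in ["hook_arm","stand","catch"]:
            print(t,imaging.spot_in(t,n))
o=ctrl.get_obs();print(o)
E
```

```text
pics
scene {'mtx': array([[440.92162641,   0.        , 319.79227397],
       [  0.        , 440.92162641, 237.11539357],
       [  0.        ,   0.        ,   1.        ]]), 'k1': 0.03158491831239318, 'origin': array([1.34247019, 0.52691691, 0.9192111 ]), 'rotation': array([[-0.47461099,  0.55124687, -0.68620062],
       [ 0.88019321,  0.29539672, -0.37148444],
       [-0.00207822, -0.78029973, -0.62540228]])}
hook_arm [{'xyz': [0.259, 0.3038, 0.033], 'p': 0.95}, {'xyz': [0.4918, 0.2302, 0.0328], 'p': 0.72}]
stand [{'xyz': [0.6678, 0.0604, 0.0392], 'p': 0.65}]
catch [{'xyz': [0.6401, 0.0494, 0.0966], 'p': 0.52}]
top {'mtx': array([[575.553439  ,   0.        , 325.98452698],
       [  0.        , 575.553439  , 239.32597158],
       [  0.        ,   0.        ,   1.        ]]), 'k1': -0.09983554362786409, 'origin': array([0.25296887, 0.04227091, 1.4621556 ]), 'rotation': array([[ 0.00869178, -0.98950591,  0.14423075],
       [-0.99995751, -0.00815774,  0.00429363],
       [-0.00307198, -0.14426194, -0.98953477]])}
hook_arm [{'xyz': [0.4629, 0.225, 0.0256], 'p': 0.98}, {'xyz': [0.2079, 
[... 902 characters left out ...]
9637005, -0.01999071]), 'joint_velocities': array([ 0.00125397, -0.00130106,  0.00106244, -0.00098746, -0.00031216,
        0.00060338,  0.00020324]), 'tau': array([-5.90400236e-05, -5.49069643e+01,  1.14167321e+00, -1.86721104e+01,
       -5.23292762e-02,  1.72491866e-02,  5.93679943e-05]), 'eef_pos': array([ 0.19938188, -0.61859716,  0.20541288]), 'tcp_rot': array([[-3.64405945e-05,  9.51804578e-01,  3.06705141e-01],
       [ 1.97651270e-04,  3.06705143e-01, -9.51804558e-01],
       [-9.99999980e-01,  2.59363368e-05, -1.99301901e-04]]), 'ft_force': array([-0.148546  ,  0.71302755,  0.2914878 ]), 'ft_torque': array([ 0.03636922, -0.01147371, -0.00079864]), 'finger_gap': 0.09389983178773002}
```

View pics/scene0.png

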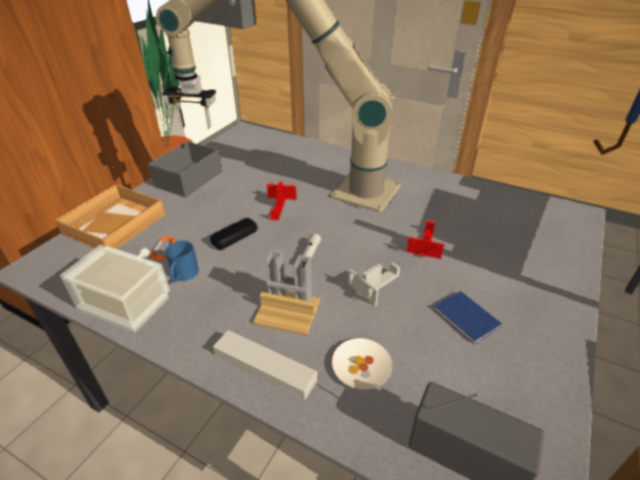

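View pics/top0.png

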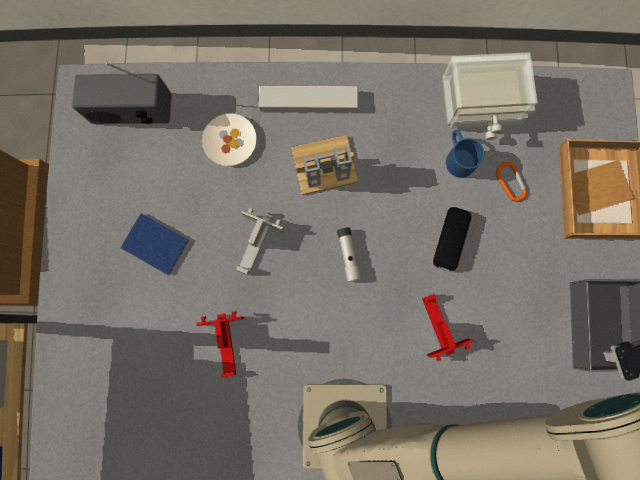

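View pics/wrist0.png

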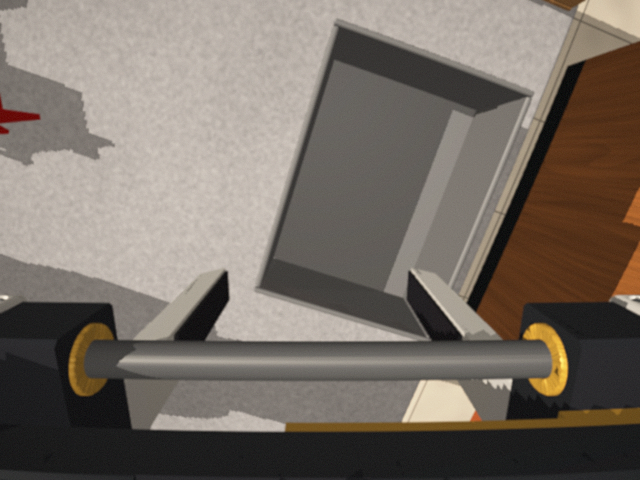

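Candidates for hook_arm in the top picture: grey at (258,240), and red ones at (226,345) and (445,330). The grey bare-metal one fits the description. I'll confirm it in a crop.

```bash
python3 - <<'E'
import cv2,numpy as np
a=cv2.imread('pics/top0.png'); 
c1=cv2.resize(a[200:285,215:305],None,fx=6,fy=6,interpolation=cv2.INTER_CUBIC)[:510,:540]
cv2.imwrite('pics/crop_arm.png',c1)
c1=cv2.resize(a[125:205,280:370],None,fx=7,fy=7,interpolation=cv2.INTER_CUBIC)
cv2.imwrite('pics/crop_stand.png',c1)
a=cv2.imread('pics/scene0.png')
cv2.imwrite('pics/crop_sc.png',cv2.resize(a[225:340,240:410],None,fx=4.5,fy=4.5,interpolation=cv2.INTER_CUBIC))
E
```

```text
(no output)
```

View pics/crop_arm.png

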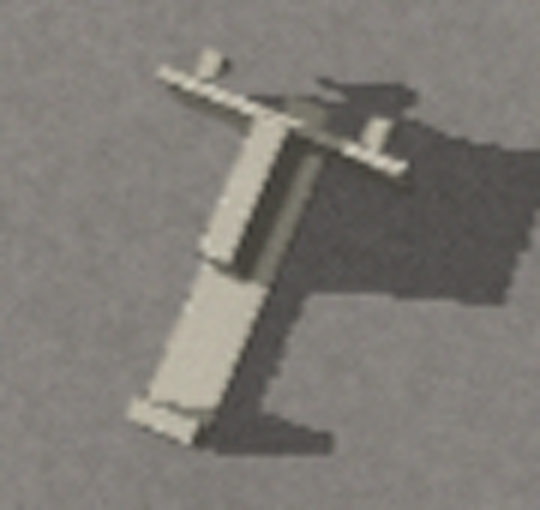

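View pics/crop_stand.png

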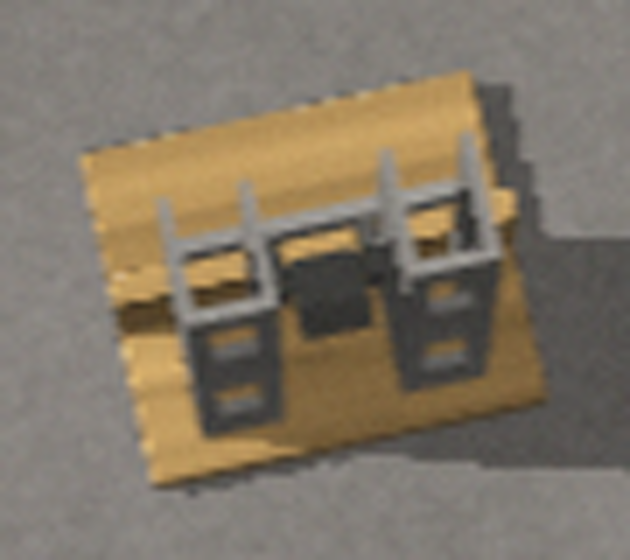

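View pics/crop_sc.png

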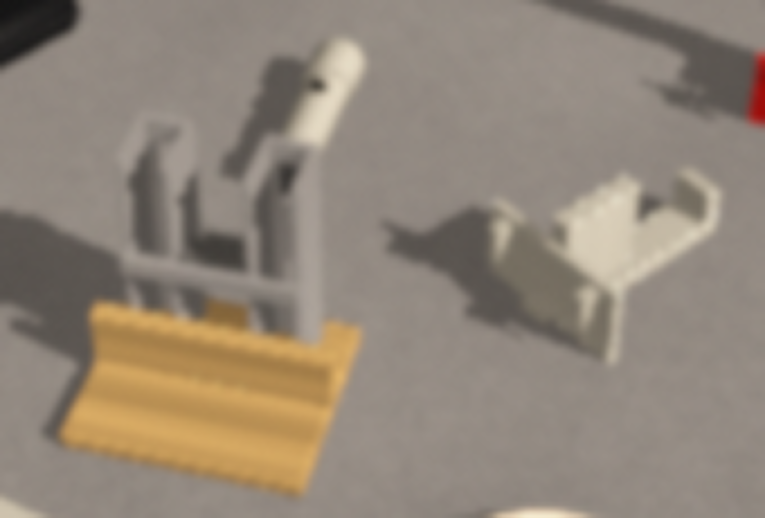

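The crop shows the bare-aluminium arm at (258,240), upright, with the claws pointing up and left towards the stand. The stand at (325,165) faces the robot. Next I fit both planar poses from corner points.

```bash
cat > h.py <<'E'
import numpy as np, cv2
from scipy.optimize import least_squares
from scipy.spatial.transform import Rotation as R
from plant import ctrl, imaging
def proj(P,cam,obs=None):
    c=imaging.get_calibration(cam)
    if cam=='wrist':
        T=np.eye(4);T[:3,:3]=obs['tcp_rot'];T[:3,3]=obs['eef_pos']
        M=T@np.array(c['tool_from_camera']);Rm=M[:3,:3];o=M[:3,3]
    else: Rm=np.array(c['rotation']);o=np.array(c['origin'])
    Rc=Rm.T; t=-Rc@o
    p,_=cv2.projectPoints(np.asarray(P,float).reshape(-1,1,3),cv2.Rodrigues(Rc)[0],t,np.array(c['mtx']),np.array([c['k1'],0,0,0.]))
    return p.reshape(-1,2)
def place(P,q):  # q x,y,yaw ; P mm
    P=np.asarray(P,float)/1000; c,s=np.cos(q[2]),np.sin(q[2])
    return np.c_[q[0]+c*P[:,0]-s*P[:,1],q[1]+s*P[:,0]+c*P[:,1],P[:,2]+(q[3] if len(q)>3 else 0)]
def fit(sets,q0,free=3):
    # sets: list of (P,pix,cam,obs)
    def f(q): return np.concatenate([(proj(place(P,q),cam,ob)-px).ravel() for P,px,cam,ob in sets])
    r=least_squares(f,q0,loss='soft_l1'); return r.x,r.fun.reshape(-1,2)
E
python3 - <<'E'
from h import *
PA=[(45,55,60),(45,-55,60),(-20,7,78),(-20,-7,78),(-92,15,38),(-92,-15,38)]
pa=(np.array([(160,71),(404,168),(203,252),(238,272),(128,412),(195,442)])+.5)/6-.5+[215,200]
q,r=fit([(PA,pa,'top',None)],[.46,.225,-.4]); print(q,np.degrees(q[2]));print(r.round(1))
PS=[(0,54,170),(0,22,170),(0,-22,170),(0,-54,170)]
ps=(np.array([(185,325),(277,305),(408,275),(500,252)])+.5)/7-.5+[280,125]
q,r=fit([(PS,ps,'top',None)],[.64,.05,.2]); print(q,np.degrees(q[2]));print(r.round(1))
E
```

```text
[ 0.4639456   0.22401778 -0.37426936] -21.44405454239933
[[ 0.4 -0.1]
 [ 0.5  0. ]
 [-0.3 -0.1]
 [-0.9 -1.3]
 [ 0.2  0.8]
 [ 0.   0.4]]
[0.61322067 0.04350025 0.2426275 ] 13.901531737954032
[[-0.2  0.1]
 [ 0.1 -0.1]
 [-0.1 -0.1]
 [ 0.2  0.1]]
```

```bash
cat >> h.py <<'E'
def tool_R(yaw): # arm-axes yaw -> tool rotation: x down, y = -arm x, z = arm y
    c,s=np.cos(yaw),np.sin(yaw)
    return np.c_[[0,0,-1],[-c,-s,0],[-s,c,0]]
def rel(pos,yaw,o=None):
    o=o or ctrl.get_obs(); R0=o['tcp_rot']
    w=R.from_matrix(R0.T@tool_R(yaw)).as_rotvec(); t=R0.T@(np.array(pos)-o['eef_pos'])*1000
    return w.round(4),t.round(1)
E
python3 - <<'E'
from h import *
# yaw such that tool y angle = 17.9 -> arm yaw=-162.1 ; mid: toolY=100 -> -80
print(rel([.46,-.2,.32],np.radians(-80)))
print(rel([.464,.224,.2],-.374))
E
```

```text
(array([-1.4336e+00, -1.0000e-04, -2.0000e-04]), array([-114.5,  376.4, -318.5]))
(array([-2.4559e+00, -1.0000e-04, -3.0000e-04]), array([   5.6,  510.3, -720.8]))
```

Call:
carry_out(commands=[[[-0.16,0,0,-13,42,-35,0],[-0.32,0,0,-26,84,-70,0],[-0.48,0,0,-39,126,-105,0],[-0.64,0,0,-51,168,-140,0],[-0.8,0,0,-64,209,-176,0],[-0.96,0,0,-77,251,-212,0],[-1.12,0,0,-90,293,-248,0],[-1.28,0,0,-102,335,-283,0],[-1.43,0,0,-114,376,-318,0],[-1.56,0,0,-102,392,-365,0],[-1.69,0,0,-87,409,-415,0],[-1.82,0,0,-72,426,-465,0]]])

```text
clock: 1.95
eef_pos: [0.4623, -0.0439, 0.2774]
tcp_rot: [[0.001, -0.535, 0.845], [-0.0, 0.845, 0.535], [-1.0, -0.001, 0.001]]
ft_force: [-0.6, 0.4, 0.4]
finger_gap: 0.0937
```

```bash
python3 - <<'E'
from h import *
o=ctrl.get_obs();print(o['clock'],o['eef_pos'],o['joint_positions'].round(2))
print(rel([.464,.224,.2],-.374))
E
```

```text
1.95 [ 0.46229403 -0.04391217  0.27740904] [ 0.47  0.31 -0.57  1.9   0.2   0.98  0.37]
(array([-6.32e-01,  5.00e-04,  1.10e-03]), array([ 77.3, 225.5, 144.8]))
```

Call:
carry_out(commands=[[[-0.1,0,0,8,40,25,0],[-0.21,0,0,20,80,51,0],[-0.32,0,0,34,120,78,0],[-0.43,0,0,50,160,105,0],[-0.54,0,0,66,198,130,0],[-0.632,0.0005,0.001,77,225.5,145,0],[-0.632,0.0005,0.001,77,225.5,145,0]]])

```text
clock: 2.82
eef_pos: [0.464, 0.2251, 0.2]
tcp_rot: [[-0.002, -0.931, 0.365], [0.001, 0.365, 0.931], [-1.0, 0.003, 0.0]]
ft_force: [-0.2, -0.8, -0.6]
finger_gap: 0.0944
```

```bash
python3 - <<'E'
from h import *
import pickle
o=ctrl.get_obs();f=imaging.grab_frame('wrist');cv2.imwrite('pics/w1.png',f[:,:,::-1]);pickle.dump(o,open('o1.pkl','wb'))
print(o['clock'],o['eef_pos'],o['tcp_rot'].round(4),o['joint_positions'].round(2),o['ft_force'])
E
```

```text
2.825 [0.46403502 0.22510403 0.19995328] [[-2.500e-03 -9.310e-01  3.649e-01]
 [ 1.500e-03  3.649e-01  9.310e-01]
 [-1.000e+00  2.800e-03  5.000e-04]] [-0.02  0.52 -0.71  1.88  0.43  0.89  0.26] [-0.23983448 -0.81234047 -0.62483355]
```

View pics/w1.png

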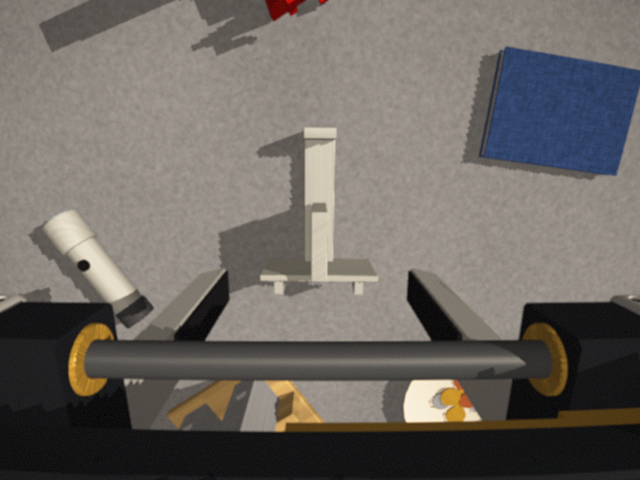

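```bash
python3 - <<'E'
import cv2
a=cv2.imread('pics/w1.png')
cv2.imwrite('pics/w1c.png',cv2.resize(a[115:300,250:390],None,fx=4,fy=3.2,interpolation=cv2.INTER_CUBIC))
E
```

```text
(no output)
```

View pics/w1c.png

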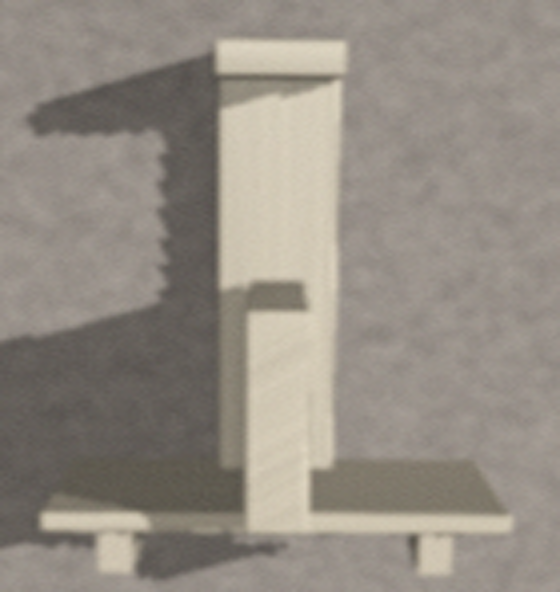

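```bash
python3 - <<'E'
from h import *
import pickle
o=pickle.load(open('o1.pkl','rb'))
P=[(-20,-7,78),(-20,7,78),(42,-55,60),(42,55,60),(48,-55,60),(48,55,60),(-92,-15,38),(-92,15,38)]
p=(np.array([(246,310),(308,310),(40,514),(513,514),(40,531),(513,531),(216,40),(347,40)])+.5)/[4,3.2]-.5+[250,115]
q,r=fit([(P,p,'wrist',o)],[.464,.224,-.374]);print(q,np.degrees(q[2]));print(r.round(1))
for x in (0,12):
  g=place([(x,0,43)],q)[0]; print(g,rel(g,q[2]))
E
```

```text
[ 0.46393715  0.2268741  -0.3800802 ] -21.77699149291743
[[-0.   0.1]
 [ 1.1  0.2]
 [-0.  -0.5]
 [ 0.   0. ]
 [ 0.2  0.3]
 [-0.3  0.8]
 [-0.5 -0.6]
 [-0.2 -0.3]]
[0.46393715 0.2268741  0.043     ] (array([ 0.003 , -0.0008, -0.0016]), array([157.3,   1.9,   3.4]))
[0.47508077 0.22242216 0.043     ] (array([ 0.003 , -0.0008, -0.0016]), array([157.2, -10.1,   3.4]))
```

Call:
carry_out(commands=[[[0.003,-0.001,-0.0016,40,-13,3.4,0],[0.003,-0.001,-0.0016,90,-13,3.4,0],[0.003,-0.001,-0.0016,130,-13,3.4,0],[0.003,-0.001,-0.0016,150,-13,3.4,0],[0.003,-0.001,-0.0016,157,-13,3.4,0],[0.003,-0.001,-0.0016,157,-13,3.4,150],[0.003,-0.001,-0.0016,157,-13,3.4,255],[0.003,-0.001,-0.0016,157,-13,3.4,255],[0.003,-0.001,-0.0016,157,-13,3.4,255],[0.003,-0.001,-0.0016,157,-13,3.4,255],[0.003,-0.001,-0.0016,157,-13,3.4,255]]], newtons=60)

```text
clock: 4.25
eef_pos: [0.4782, 0.2211, 0.0435]
tcp_rot: [[0.001, -0.928, 0.372], [0.001, 0.372, 0.928], [-1.0, -0.001, 0.001]]
ft_force: [-0.4, -0.1, -0.1]
finger_gap: 0.0374
```

```bash
python3 - <<'E'
from h import *
o=ctrl.get_obs()
print(o['clock'],o['eef_pos'],o['tcp_rot'].round(4),o['finger_gap'],o['ft_force'],o['ft_torque'])
E
```

```text
4.25 [0.47824223 0.22109444 0.04350236] [[ 8.000e-04 -9.284e-01  3.716e-01]
 [ 6.000e-04  3.716e-01  9.284e-01]
 [-1.000e+00 -6.000e-04  9.000e-04]] 0.03735960929763384 [-0.4007557  -0.07372981 -0.09983156] [ 0.02848585 -0.13988536  0.02520786]
```

Still closing, so I hold.

Call:
carry_out(commands=[[[0,0,0,0,0,0,255],[0,0,0,0,0,0,255],[0,0,0,0,0,0,255],[0,0,0,0,0,0,255],[0,0,0,0,0,0,255]]], newtons=60)

```text
clock: 4.88
eef_pos: [0.4782, 0.221, 0.0434]
tcp_rot: [[0.001, -0.928, 0.372], [0.001, 0.372, 0.928], [-1.0, -0.0, 0.001]]
ft_force: [-0.7, 0.5, -0.1]
finger_gap: 0.0136
```

```bash
python3 - <<'E'
from h import *
o=ctrl.get_obs()
print(o['clock'],o['eef_pos'],o['tcp_rot'].round(4),o['finger_gap'],o['ft_force'],o['ft_torque'])
# lift target, waypoint in front of the stand
qs=np.array([.6132,.0435,.2426]); 
# staging: arm origin at stand (-48-60,0,z 150)
for sx,z in((-130,150),(-130,93)):
  a=place([(sx,0,0)],qs)[0]; t=place([(15,0,0)],[a[0],a[1],qs[2]])[0]; t[2]=(z+43.5)/1000
  print(t,rel(t,qs[2],o))
E
```

```text
4.875 [0.47821299 0.221036   0.04342752] [[ 7.000e-04 -9.284e-01  3.717e-01]
 [ 5.000e-04  3.717e-01  9.284e-01]
 [-1.000e+00 -5.000e-04  7.000e-04]] 0.01363327964893153 [-0.71282728  0.4619639  -0.10181579] [ 0.02235377 -0.17895812  0.05538839]
[0.50156758 0.01587386 0.1935    ] (array([-6.234e-01,  6.000e-04,  7.000e-04]), array([-150.2,  -98. , -181.7]))
[0.50156758 0.01587386 0.1365    ] (array([-6.234e-01,  6.000e-04,  7.000e-04]), array([ -93.2,  -98. , -181.7]))
```

Call:
carry_out(commands=[[[0,0,0,-20,0,0,255],[0,0,0,-70,0,0,255],[0,0,0,-120,0,0,255],[-0.05,0,0,-150,-8,-15,255],[-0.19,0,0,-150,-30,-55,255],[-0.34,0,0,-150,-54,-100,255],[-0.49,0,0,-150,-78,-145,255],[-0.6,0,0,-150,-94,-175,255],[-0.623,0.0006,0.0007,-150,-98,-182,255],[-0.623,0.0006,0.0007,-150,-98,-182,255],[-0.623,0.0006,0.0007,-150,-98,-182,255]]])

```text
clock: 6.25
eef_pos: [0.5013, 0.0174, 0.1935]
tcp_rot: [[0.0, -0.97, -0.241], [0.001, -0.241, 0.97], [-1.0, -0.001, 0.001]]
ft_force: [-0.8, 1.0, -2.9]
finger_gap: 0.0137
```

```bash
python3 - <<'E'
from h import *
import pickle
d={}
for n in ('wrist','scene','top'):
    o=ctrl.get_obs();f=imaging.grab_frame(n);cv2.imwrite(f'pics/{n}2.png',f[:,:,::-1]);d[n]=o
    if n!='wrist': 
        for t in ('slot_left','slot_right','claw_left','claw_right'): print(n,t,imaging.spot_in(t,n)[:2])
pickle.dump(d,open('o2.pkl','wb'))
print(o['clock'],o['eef_pos'],o['tcp_rot'].round(4),o['finger_gap'],o['ft_force'],o['ft_torque'])
a=cv2.imread('pics/scene2.png')
cv2.imwrite('pics/crop_sc2.png',cv2.resize(a[205:340,220:390],None,fx=4.4,fy=4.4,interpolation=cv2.INTER_CUBIC))
a=cv2.imread('pics/top2.png')
cv2.imwrite('pics/crop_top2.png',cv2.resize(a[120:240,260:400],None,fx=5,fy=5,interpolation=cv2.INTER_CUBIC))
E
```

```text
scene slot_left [{'xyz': [0.6641, 0.0618, 0.0393], 'p': 0.87}]
scene slot_right [{'xyz': [0.6646, 0.0614, 0.0412], 'p': 0.94}]
scene claw_left [{'xyz': [0.53, 0.0154, 0.1845], 'p': 0.88}, {'xyz': [0.2579, 0.3051, 0.0369], 'p': 0.66}]
scene claw_right [{'xyz': [0.2606, 0.3029, 0.0383], 'p': 0.81}, {'xyz': [0.2458, -0.2337, 0.0175], 'p': 0.73}]
top slot_left [{'xyz': [0.6692, 0.0923, 0.0081], 'p': 0.83}, {'xyz': [0.448, 0.491, 0.012], 'p': 0.49}]
top slot_right [{'xyz': [0.6653, 0.0964, 0.0131], 'p': 0.6}, {'xyz': [0.7289, 0.3059, 0.0077], 'p': 0.35}]
top claw_left [{'xyz': [0.2104, 0.2982, 0.0234], 'p': 0.89}, {'xyz': [0.2916, -0.2119, 0.0105], 'p': 0.79}]
top claw_right [{'xyz': [0.4523, 0.008, 0.162], 'p': 0.98}, {'xyz': [0.2936, -0.2117, 0.0115], 'p': 0.54}]
6.55 [0.5014201  0.01625978 0.19345465] [[ 2.000e-04 -9.706e-01 -2.408e-01]
 [ 0.000e+00 -2.408e-01  9.706e-01]
 [-1.000e+00 -2.000e-04 -0.000e+00]] 0.013377486766312886 [ 0.29378221 -0.2794633  -3.48206837] [ 0.03782299 -0.18674422 -0.00539883]
```

View pics/wrist2.png

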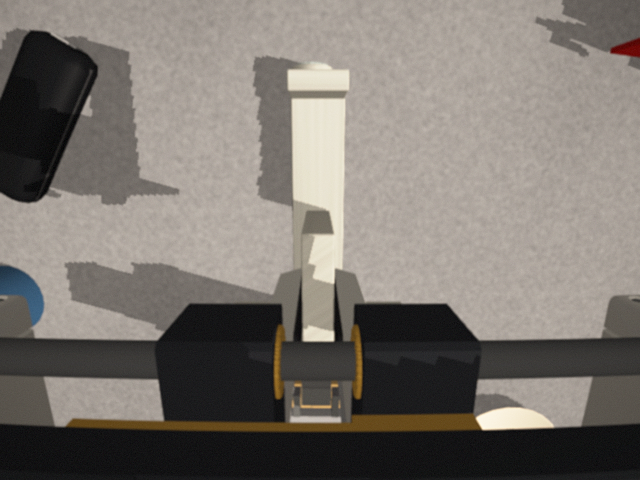

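View pics/crop_sc2.png

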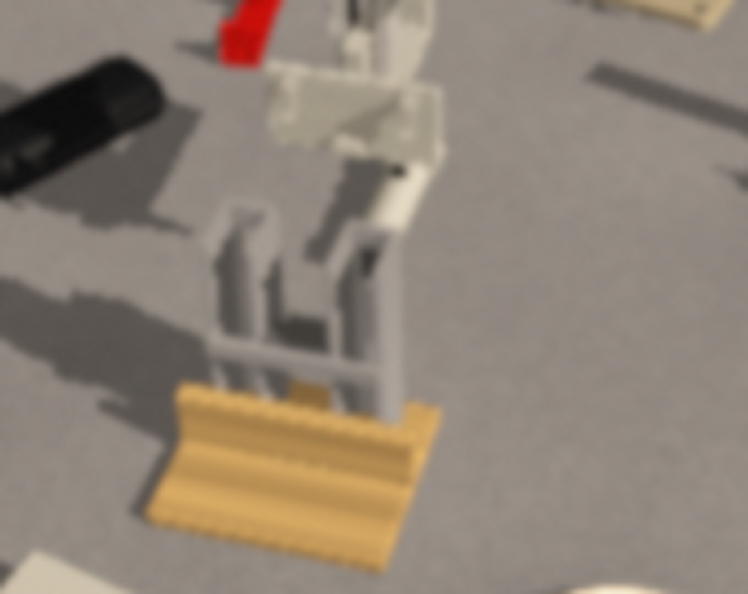

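View pics/crop_top2.png

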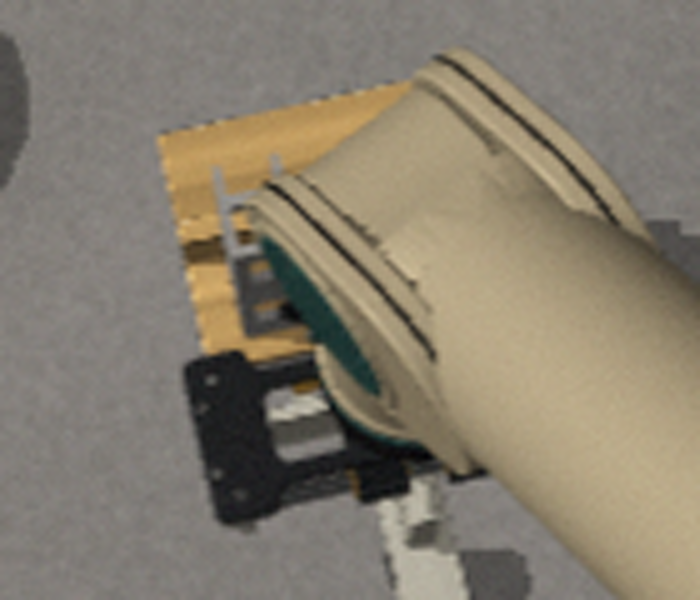

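```bash
python3 - <<'E'
from h import *
a=cv2.imread('pics/scene2.png')
cv2.imwrite('pics/s2a.png',cv2.resize(a[245:305,260:320],None,fx=10,fy=10,interpolation=cv2.INTER_CUBIC))
cv2.imwrite('pics/s2b.png',cv2.resize(a[205:260,265:340],None,fx=10,fy=10,interpolation=cv2.INTER_CUBIC))
qs=[.6132,.0435,.2426]
PS=[(0,54,170),(0,22,170),(0,-22,170),(0,-54,170),(45,54,170),(45,22,170),(45,-22,170),(45,-54,170)]
print((proj(place(PS,qs),'scene')-[260,245]).round(2)*10)
o=ctrl.get_obs(); t=o['eef_pos']; qa=[*place([(-15,0,0)],[t[0],t[1],.2426])[0][:2],.2426,.15]
PA=[(48,55,60),(48,-55,60),(48,55,0),(48,-55,0),(62,34,56),(62,42,56),(62,-34,56),(62,-42,56)]
print(qa,(proj(place(PA,qa),'scene')-[265,205]).round(2)*10)
E
```

```text
[[499.  107.7]
 [380.1  87.6]
 [218.7  60.4]
 [102.8  40.9]
 [451.1 222.4]
 [328.9 201.1]
 [162.9 172.2]
 [ 43.7 151.5]]
[np.float64(0.48688901713450966), np.float64(0.012046815604882277), 0.2426, 0.15] [[531.6 198.2]
 [139.2 137.8]
 [532.6 372.3]
 [152.1 310.8]
 [441.9 229.3]
 [470.9 233.9]
 [197.8 191.3]
 [169.4 186.8]]
```

View pics/s2a.png

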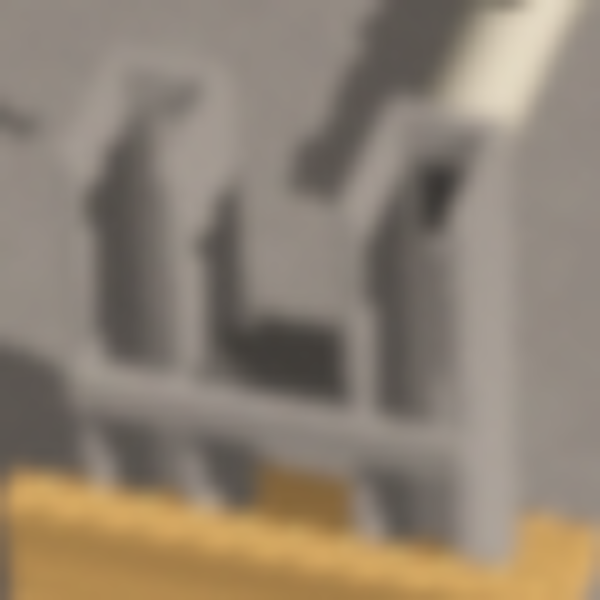

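View pics/s2b.png

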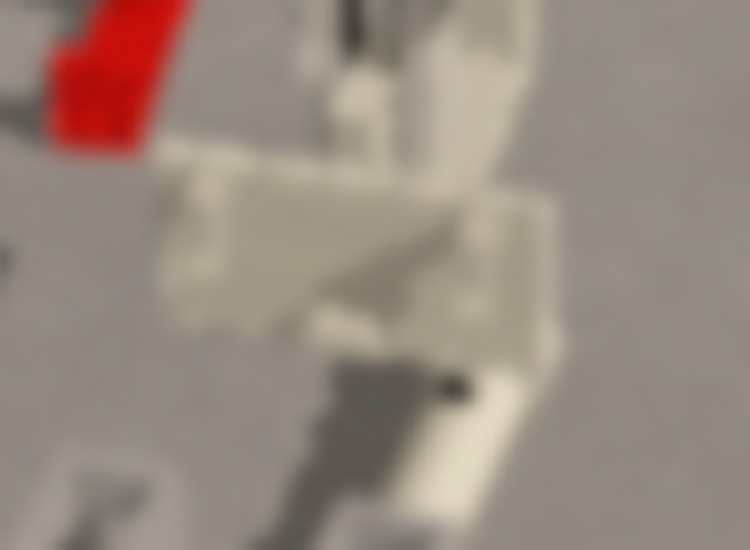

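```bash
cat > ov.py <<'E'
from h import *
def box(x0,x1,y0,y1,z0,z1):
    v=[(x,y,z) for x in(x0,x1) for y in(y0,y1) for z in(z0,z1)]
    e=[(i,j) for i in range(8) for j in range(i) if bin(i^j).count('1')==1]
    return v,e
ARM=[box(42,48,-55,55,0,60),box(-92,48,-15,15,0,12),box(-20,42,-7,7,12,78),box(48,62,34,42,48,56),box(48,62,-42,-34,48,56),box(59,62,34,42,30,56),box(59,62,-42,-34,30,56),box(48,62,-10,10,10,16)]
ST=[box(0,45,22,54,0,170),box(0,45,-54,-22,0,170)]
SL=[box(0,0,30,46,118,154),box(0,0,-46,-30,118,154),box(0,0,30,46,40,76),box(0,0,-46,-30,40,76)]
def draw(img,boxes,q,cam,roi,s,col,obs=None,sh=(0,0)):
    for v,e in boxes:
        p=(proj(place(v,q),cam,obs)+sh-[roi[0],roi[1]]+.5)*s-.5
        for i,j in e: cv2.line(img,tuple(int(round(x*16)) for x in p[i]),tuple(int(round(x*16)) for x in p[j]),col,1,cv2.LINE_AA,4)
E
cat > t.py <<'E'
from ov import *
a=cv2.imread('pics/scene2.png');s=7
roi=(250,208,350,290);c=cv2.resize(a[roi[1]:roi[3],roi[0]:roi[2]],None,fx=s,fy=s,interpolation=cv2.INTER_CUBIC)
o=ctrl.get_obs(); t=o['eef_pos']; qa=[*place([(-15,0,0)],[t[0],t[1],.2426])[0][:2],.2426,.15]
sh=(1.5,1.2)
draw(c,ARM[:5],qa,'scene',roi,s,(0,0,255),sh=sh)
draw(c,ST,[.6132,.0435,.2426],'scene',roi,s,(0,200,0),sh=sh)
cv2.imwrite('pics/ov1.png',c)
a=cv2.imread('pics/top0.png');roi=(275,125,375,205);c=cv2.resize(a[roi[1]:roi[3],roi[0]:roi[2]],None,fx=s,fy=s,interpolation=cv2.INTER_CUBIC)
draw(c,ST[:1]+SL,[.6132,.0435,.2426],'top',roi,s,(0,200,0))
cv2.imwrite('pics/ov2.png',c)
E
python3 t.py
```

```text
(no output)
```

View pics/ov1.png

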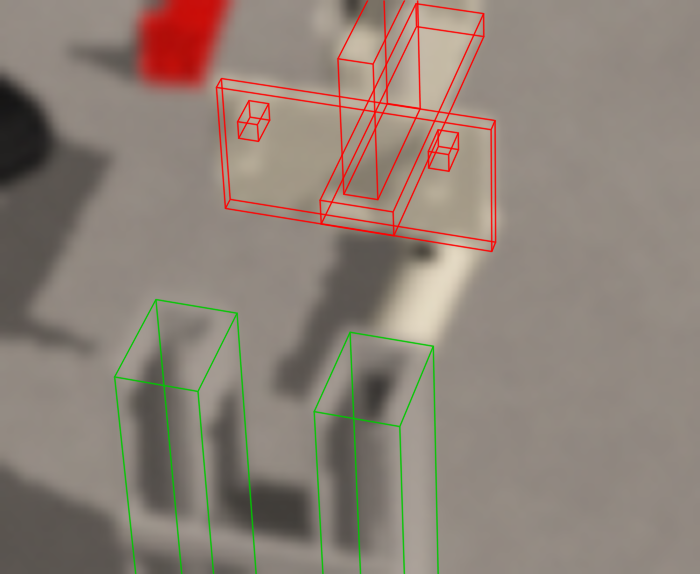

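View pics/ov2.png

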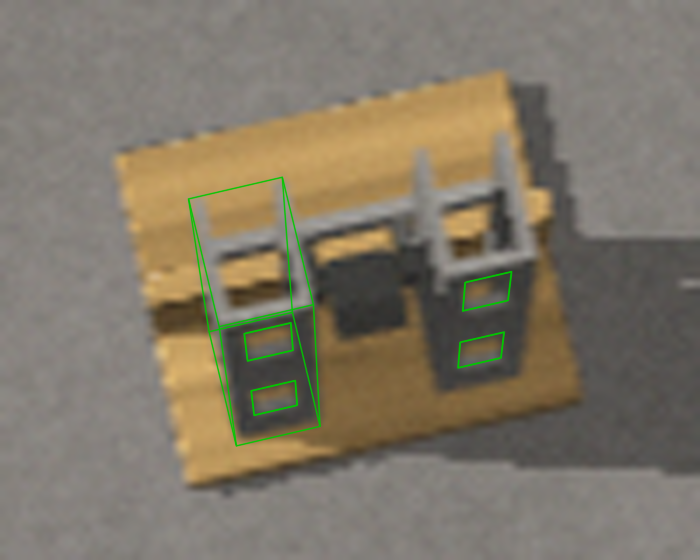

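```bash
python3 - <<'E'
from ov import *
a=cv2.imread('pics/scene2.png');s=10
o=ctrl.get_obs(); t=o['eef_pos']; qa=[*place([(-15,0,0)],[t[0],t[1],.2426])[0][:2],.2426,.15]
sh=(1.5,1.2)
ims=[]
for dx,dy in((0,.0),(0,.0028)):
    roi=(260,245,318,305);c=cv2.resize(a[roi[1]:roi[3],roi[0]:roi[2]],None,fx=s*.67,fy=s*.67,interpolation=cv2.INTER_CUBIC)
    draw(c,ST,[.6132+dx,.0435+dy,.2426],'scene',roi,s*.67,(0,200,0),sh=sh); ims.append(c)
cv2.imwrite('pics/ov3.png',np.hstack(ims))
roi=(265,205,340,262);c=cv2.resize(a[roi[1]:roi[3],roi[0]:roi[2]],None,fx=s,fy=s,interpolation=cv2.INTER_CUBIC)
draw(c,ARM[:1]+ARM[3:5]+ARM[7:],qa,'scene',roi,s,(0,0,255),sh=sh)
cv2.imwrite('pics/ov4.png',c)
E
```

```text
(no output)
```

View pics/ov3.png

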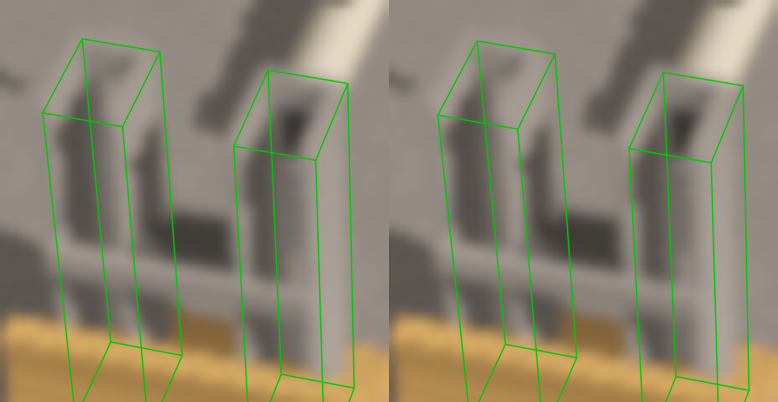

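View pics/ov4.png

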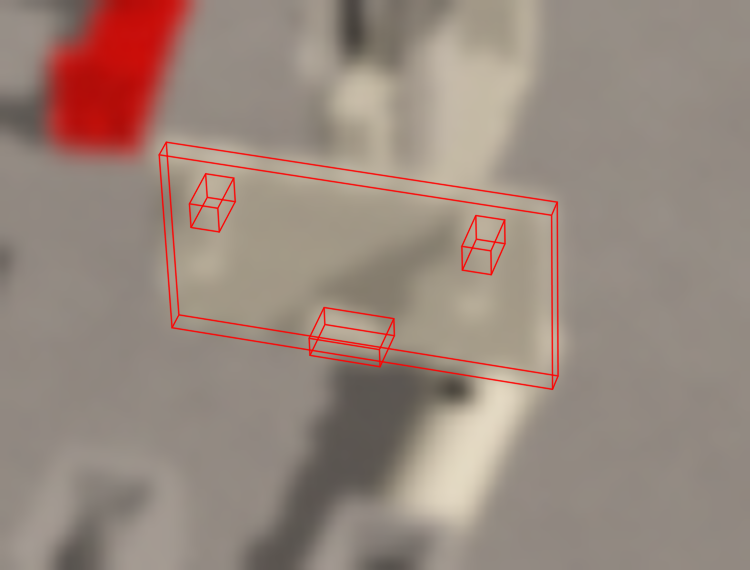

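```bash
cat >> h.py <<'E'
QS=np.array([.6132,.0445,.2426])
def goal(sx,z,sy=0,qs=None,gx=15,gz=43.4):
    qs=QS if qs is None else qs
    t=place([(sx+gx,sy,0)],qs)[0]; t[2]=(z+gz)/1000
    return rel(t,qs[2])
E
python3 - <<'E'
from h import *
print(ctrl.get_obs()['clock']);print(goal(-130,93),goal(-80,93))
E
```

```text
6.8
(array([-0.0004,  0.    ,  0.0001]), array([57. , -0.4,  1.2])) (array([-0.0004,  0.    ,  0.0001]), array([ 57. , -50.4,   1.2]))
```

Call:
carry_out(commands=[[[0,0,0,25,0,0.6,255],[0,0,0,57,0,1.2,255],[0,0,0,57,-15,1.2,255],[0,0,0,57,-35,1.2,255],[0,0,0,57,-46,1.2,255],[0,0,0,57,-50,1.2,255],[0,0,0,57,-50,1.2,255],[0,0,0,57,-50,1.2,255]]])

```text
clock: 7.8
eef_pos: [0.549, 0.0284, 0.1364]
tcp_rot: [[-0.001, -0.971, -0.24], [-0.0, -0.24, 0.971], [-1.0, 0.001, -0.0]]
ft_force: [-0.4, 0.0, -3.5]
finger_gap: 0.0136
```

```bash
python3 - <<'E'
from ov import *
o=ctrl.get_obs();print(o['clock'],o['eef_pos'],o['ft_force'],o['ft_torque'],goal(-80,93))
a=imaging.grab_frame('scene')[:,:,::-1].copy();cv2.imwrite('pics/scene3.png',a)
s=8;roi=(255,225,340,300);t=o['eef_pos']; qa=[*place([(-15,0,0)],[t[0],t[1],.2426])[0][:2],.2426,t[2]-.0434]
c=cv2.resize(a[roi[1]:roi[3],roi[0]:roi[2]],None,fx=s,fy=s,interpolation=cv2.INTER_CUBIC)
cv2.imwrite('pics/s3.png',c)
draw(c,ARM[:1]+ARM[3:7],qa,'scene',roi,s,(0,0,255),sh=(1.4,1.1))
draw(c,ST,QS,'scene',roi,s,(0,200,0),sh=(1.4,1.1))
cv2.imwrite('pics/ov5.png',c)
E
```

```text
7.8 [0.54904264 0.02844477 0.13635826] [-0.36785042  0.00458193 -3.45645876] [ 0.07447875 -0.20304622 -0.008551  ] (array([-0.0004, -0.0003, -0.0007]), array([-0. , -1.1,  0.2]))
```

View pics/s3.png

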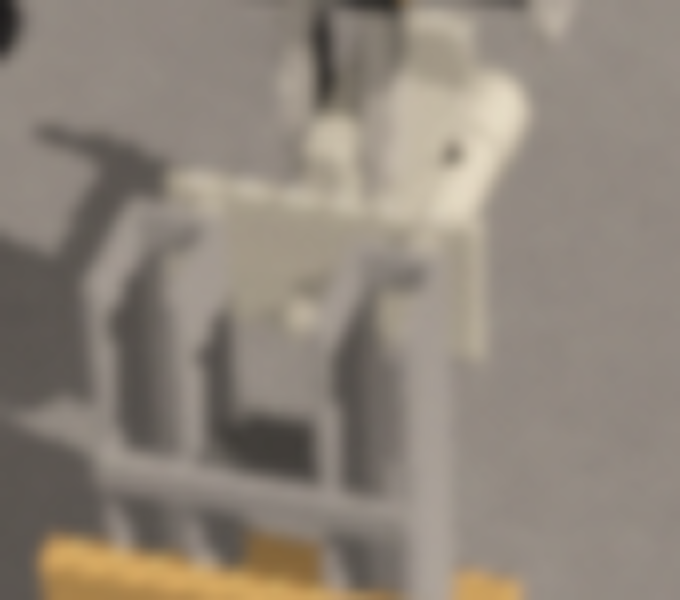

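View pics/ov5.png

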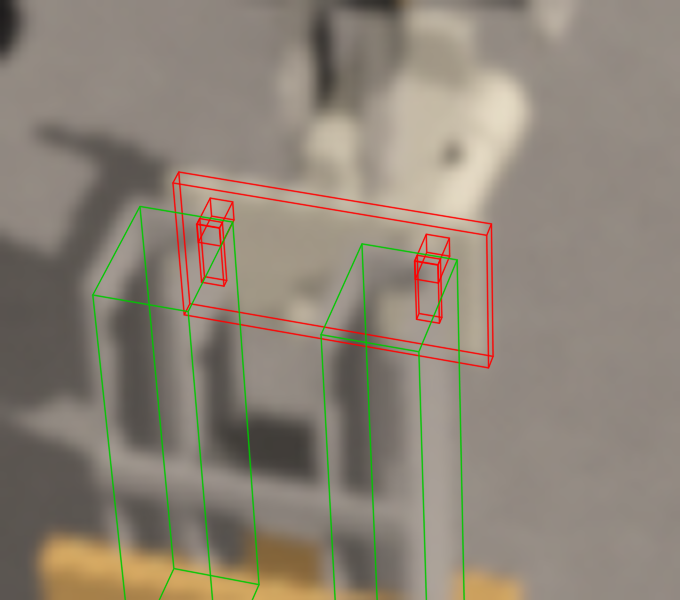

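Call:
carry_out(commands=[[[0,0,0,0,-6,0,255],[0,0,0,0,-12,0,255],[0,0,0,0,-15,0,255],[0,0,0,0,-18,0,255],[0,0,0,0,-20,0,255],[0,0,0,0,-20,0,255]]])

```text
clock: 8.6
eef_pos: [0.5692, 0.0336, 0.1363]
tcp_rot: [[-0.0, -0.971, -0.24], [0.0, -0.24, 0.971], [-1.0, -0.0, 0.0]]
ft_force: [0.5, -0.8, -2.7]
finger_gap: 0.0138
```

```bash
python3 - <<'E'
from h import *
o=ctrl.get_obs();print(o['clock'],o['eef_pos'],o['ft_force'],o['ft_torque'],goal(-50,93))
E
```

```text
8.6 [0.56916688 0.03363513 0.13631846] [ 0.53896399 -0.82050555 -2.72172085] [ 0.1345943  -0.12024596 -0.01053471] (array([-0.0004,  0.0001,  0.    ]), array([ -0.1, -10.4,  -0. ]))
```

Call:
carry_out(commands=[[[0,0,0,0,-2,0,255],[0,0,0,0,-4,0,255],[0,0,0,0,-5,0,255],[0,0,0,0,-5,0,255]]])

```text
clock: 9.1
eef_pos: [0.574, 0.0348, 0.1364]
tcp_rot: [[0.0, -0.971, -0.24], [0.0, -0.24, 0.971], [-1.0, -0.0, 0.0]]
ft_force: [-0.7, -0.2, -3.0]
finger_gap: 0.0135
```

```bash
python3 - <<'E'
from h import *
o=ctrl.get_obs();print(o['clock'],o['eef_pos'],o['ft_force'],o['ft_torque'],goal(-50,93))
E
```

```text
9.1 [0.5740379  0.03481913 0.13636622] [-0.67491735 -0.15340718 -2.98034827] [ 0.09758058 -0.24633342 -0.01622175] (array([-0.0004,  0.0001,  0.0001]), array([-0. , -5.3, -0. ]))
```

Tip estimated 7 mm past the face with no contact, so the claws are through the slots. I continue gently until the plate touches.

Call:
carry_out(commands=[[[0,0,0,0,-2,0,255],[0,0,0,0,-3,0,255],[0,0,0,0,-4,0,255],[0,0,0,0,-4,0,255]]])

```text
clock: 9.6
eef_pos: [0.5779, 0.0357, 0.1364]
tcp_rot: [[0.0, -0.971, -0.24], [0.0, -0.24, 0.971], [-1.0, -0.0, 0.0]]
ft_force: [-1.4, 0.1, -3.3]
finger_gap: 0.0136
```

Call:
carry_out(commands=[[[0,0,0,0,-1,0,255],[0,0,0,0,-2,0,255],[0,0,0,0,-2,0,255]]])

```text
clock: 9.98
eef_pos: [0.5797, 0.0362, 0.1363]
tcp_rot: [[-0.0, -0.971, -0.24], [-0.0, -0.24, 0.971], [-1.0, 0.0, 0.0]]
ft_force: [-1.0, 0.5, -3.6]
finger_gap: 0.014
```

```bash
python3 - <<'E'
from h import *
o=ctrl.get_obs();print(o['clock'],o['eef_pos'],o['ft_force'],o['ft_torque'],goal(-48,93))
E
```

```text
9.975 [0.57969249 0.03615899 0.13632751] [-0.97077146  0.46827558 -3.63026694] [ 0.03965819 -0.04086895 -0.01858632] (array([-0.0005,  0.    , -0.0002]), array([-0.1, -1.5,  0. ]))
```

Call:
carry_out(commands=[[[0,0,0,0,-1,0,255],[0,0,0,0,-1.5,0,255],[0,0,0,0,-1.5,0,255]]])

```text
clock: 10.35
eef_pos: [0.58, 0.0362, 0.136]
tcp_rot: [[-0.003, -0.971, -0.24], [-0.001, -0.24, 0.971], [-1.0, 0.003, -0.0]]
ft_force: [-5.2, 0.2, -2.4]
finger_gap: 0.0138
```

Call:
carry_out(commands=[[[0,0,0,0,-1,0,255],[0,0,0,0,-1.5,0,255],[0,0,0,0,-1.5,0,255]]])

```text
clock: 10.72
eef_pos: [0.5801, 0.0362, 0.1357]
tcp_rot: [[-0.005, -0.971, -0.239], [-0.002, -0.239, 0.971], [-1.0, 0.005, -0.0]]
ft_force: [-7.0, -0.8, -0.2]
finger_gap: 0.0136
```

```bash
python3 - <<'E'
from h import *
o=ctrl.get_obs();print(o['clock'],o['eef_pos'],o['ft_force'],o['ft_torque'],goal(-48,93))
a=imaging.grab_frame('scene')[:,:,::-1].copy();cv2.imwrite('pics/scene4.png',a)
cv2.imwrite('pics/s4.png',cv2.resize(a[225:300,255:340],None,fx=8,fy=8,interpolation=cv2.INTER_CUBIC))
E
```

```text
10.725 [0.58014051 0.03617118 0.13567534] [-7.02023648 -0.75999142 -0.15469586] [-0.17992716  1.524011   -0.36019677] (array([-0.0011, -0.0004, -0.0053]), array([-0.7, -1.1,  0.1]))
```

View pics/s4.png

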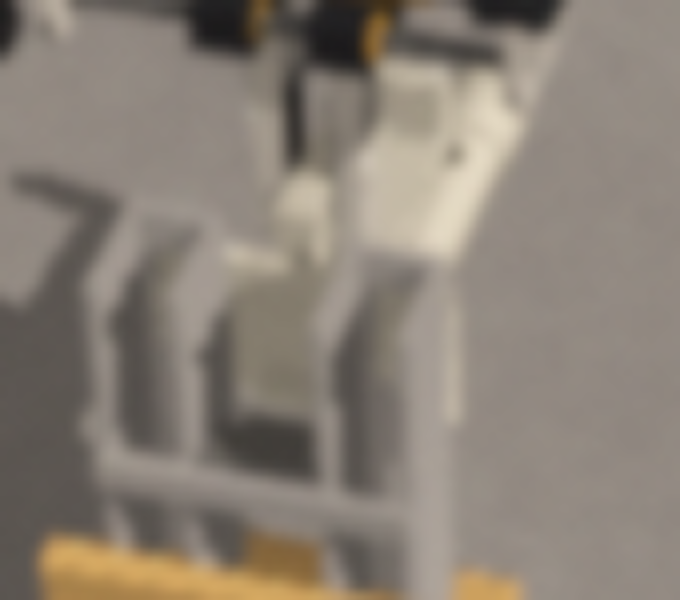

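Call:
carry_out(commands=[[[0,0,0,0,3.3,0,255],[0,0,0,0,3.3,0,255],[0,0,0,3,3.3,0,255],[0,0,0,5,3.3,0,255],[0,0,0,5,3.3,0,255]]])

```text
clock: 11.4
eef_pos: [0.5798, 0.0362, 0.1312]
tcp_rot: [[0.0, -0.971, -0.24], [0.0, -0.24, 0.971], [-1.0, -0.0, 0.0]]
ft_force: [-0.6, -0.6, -3.5]
finger_gap: 0.014
```

```bash
python3 - <<'E'
from h import *
o=ctrl.get_obs();print(o['clock'],o['eef_pos'],o['ft_force'],o['ft_torque'],goal(-49.5,88))
E
```

```text
11.4 [0.57975152 0.03621163 0.13119875] [-0.57782908 -0.62306452 -3.48457125] [ 0.01471944  0.23603403 -0.1367911 ] (array([-0.0003,  0.0002,  0.0004]), array([-0.2,  0. ,  0. ]))
```

Call:
carry_out(commands=[[[0,0,0,2,0.3,0,255],[0,0,0,4,0.3,0,255],[0,0,0,6,0.3,0,255],[0,0,0,8,0.3,0,255],[0,0,0,8,0.3,0,255]]])

```text
clock: 12.02
eef_pos: [0.5787, 0.0359, 0.1231]
tcp_rot: [[-0.001, -0.971, -0.24], [-0.0, -0.24, 0.971], [-1.0, 0.001, -0.0]]
ft_force: [-4.1, -1.4, 0.6]
finger_gap: 0.0137
```

```bash
python3 - <<'E'
from h import *
o=ctrl.get_obs();print(o['clock'],o['eef_pos'],o['tcp_rot'].round(3).tolist(),o['ft_force'],o['ft_torque'],goal(-49.5,80))
E
```

```text
12.025 [0.57867687 0.03592937 0.12312573] [[-0.001, -0.971, -0.24], [-0.0, -0.24, 0.971], [-1.0, 0.001, -0.0]] [-4.12775602 -1.43672437  0.62605751] [-0.11501754  0.93617192  0.02697552] (array([-0.0003, -0.    , -0.001 ]), array([-0.3, -1.1,  0. ]))
```

Call:
carry_out(commands=[[[0,0,0,2,-0.5,0,255],[0,0,0,4,-0.5,0,255],[0,0,0,6,-0.5,0,255],[0,0,0,7,-0.5,0,255],[0,0,0,7,-0.5,0,255]]])

```text
clock: 12.65
eef_pos: [0.5792, 0.0359, 0.1159]
tcp_rot: [[-0.001, -0.971, -0.24], [-0.0, -0.24, 0.971], [-1.0, 0.001, -0.0]]
ft_force: [-5.2, -2.1, -4.0]
finger_gap: 0.0137
```

```bash
python3 - <<'E'
from h import *
o=ctrl.get_obs();print(o['clock'],o['eef_pos'],o['tcp_rot'].round(3).tolist(),o['ft_force'],o['ft_torque'],goal(-49.5,70))
E
```

```text
12.65 [0.57919184 0.03588295 0.11589148] [[-0.001, -0.971, -0.24], [-0.0, -0.24, 0.971], [-1.0, 0.001, -0.0]] [-5.19305508 -2.08347676 -3.9757441 ] [-0.32168495  1.22129473 -0.01466039] (array([-0.0004, -0.0001, -0.0012]), array([ 2.5, -0.6,  0.2]))
```

Call:
carry_out(commands=[[[0,0,0,1,-0.3,0,255],[0,0,0,2,-0.3,0,255],[0,0,0,3,-0.3,0,255],[0,0,0,3,-0.3,0,255]]])

```text
clock: 13.15
eef_pos: [0.5801, 0.0362, 0.1135]
tcp_rot: [[0.0, -0.971, -0.239], [0.0, -0.239, 0.971], [-1.0, -0.0, 0.0]]
ft_force: [-5.2, -1.6, -2.4]
finger_gap: 0.0134
```

```bash
python3 - <<'E'
from h import *
o=ctrl.get_obs();print(o['clock'],o['eef_pos'],o['tcp_rot'].round(3).tolist(),o['ft_force'],o['ft_torque'],goal(-49.5,70))
E
```

```text
13.15 [0.58007193 0.03620578 0.11347228] [[0.0, -0.971, -0.239], [0.0, -0.239, 0.971], [-1.0, -0.0, 0.0]] [-5.19321709 -1.64130982 -2.39923241] [-0.21030452  1.04551395 -0.29030824] (array([-0.0013,  0.0001,  0.0002]), array([0.1, 0.3, 0.1]))
```

Call:
carry_out(commands=[[[0,0,0,1.5,0,0,255],[0,0,0,3,0,0,255],[0,0,0,3,0,0,255]]])

```text
clock: 13.52
eef_pos: [0.5801, 0.0363, 0.1132]
tcp_rot: [[0.001, -0.971, -0.239], [-0.001, -0.239, 0.971], [-1.0, -0.001, -0.002]]
ft_force: [-11.0, -3.1, 18.9]
finger_gap: 0.0135
```

```bash
python3 - <<'E'
from h import *
o=ctrl.get_obs();print(o['clock'],o['eef_pos'],o['tcp_rot'].round(3).tolist(),o['ft_force'],o['ft_torque'],goal(-49.5,70))
a=imaging.grab_frame('scene')[:,:,::-1].copy();cv2.imwrite('pics/scene5.png',a)
cv2.imwrite('pics/s5.png',cv2.resize(a[225:300,255:340],None,fx=8,fy=8,interpolation=cv2.INTER_CUBIC))
E
```

```text
13.525 [0.58010448 0.03627799 0.1131736 ] [[0.001, -0.971, -0.239], [-0.001, -0.239, 0.971], [-1.0, -0.001, -0.002]] [-11.00722839  -3.12222784  18.85999814] [-0.47172921  2.33911929 -0.379608  ] (array([-0.0017, -0.0017,  0.001 ]), array([-0.2,  0.4,  0. ]))
```

View pics/s5.png

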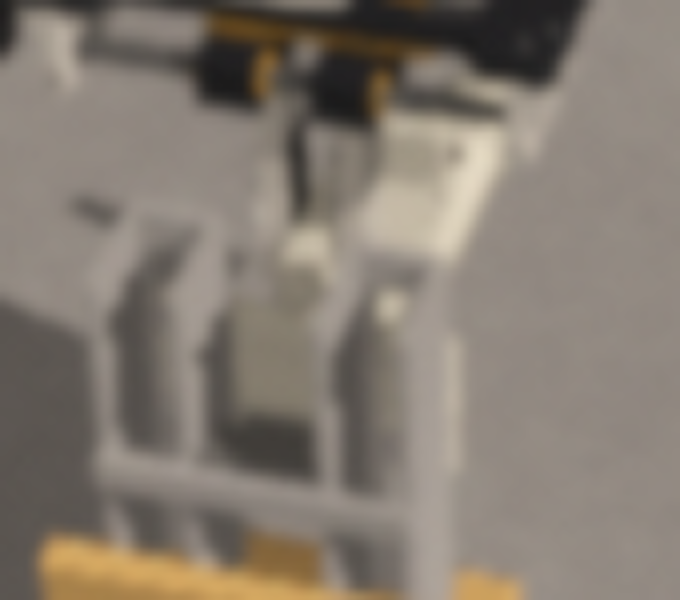

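Call:
carry_out(commands=[[[0,0,0,-3,0,0,255],[0,0,0,-4.5,0,0,255],[0,0,0,-6,0,0,255],[0,0,0,-6,0,0,255]]])

```text
clock: 14.08
eef_pos: [0.58, 0.0361, 0.1153]
tcp_rot: [[-0.001, -0.971, -0.24], [0.001, -0.24, 0.971], [-1.0, 0.0, 0.001]]
ft_force: [-0.1, -0.5, -15.2]
finger_gap: 0.0137
```

```bash
python3 - <<'E'
from h import *
o=ctrl.get_obs();print(o['clock'],o['eef_pos'],o['ft_force'],o['ft_torque'],goal(-49.5,70))
E
```

```text
14.075 [0.57996544 0.03612636 0.1152977 ] [ -0.14198986  -0.49886014 -15.21374169] [-0.02081276  0.35205622 -0.16957648] (array([-0.0005,  0.0007, -0.0005]), array([1.9, 0.2, 0.1]))
```

Call:
carry_out(commands=[[[0,0,0,2,0,0,255],[0,0,0,3.2,0,0,255],[0,0,0,3.2,0,0,255],[0,0,0,3.2,0,0,200],[0,0,0,3.2,0,0,150],[0,0,0,3.2,0,0,100],[0,0,0,3.2,0,0,100],[0,0,0,3.2,0,0,100],[0,0,0,3.2,0,0,100]]])

```text
clock: 15.2
eef_pos: [0.5801, 0.0363, 0.1132]
tcp_rot: [[0.0, -0.971, -0.24], [0.0, -0.24, 0.971], [-1.0, -0.0, 0.0]]
ft_force: [-0.5, -0.5, -0.1]
finger_gap: 0.057
```

```bash
python3 - <<'E'
from h import *
o=ctrl.get_obs();print(o['clock'],o['eef_pos'],o['ft_force'],o['finger_gap'])
E
```

```text
15.2 [0.5800775  0.03626457 0.11316136] [-0.54044488 -0.51082566 -0.08685797] 0.056950855560993545
```

Call:
carry_out(commands=[[[0,0,0,-15,0,0,100],[0,0,0,-50,0,0,100],[0,0,0,-100,0,0,100],[0,0,0,-150,0,0,100],[0,0,0,-180,20,10,100],[0,0,0,-180,50,60,100],[0,0,0,-180,60,120,100],[0,0,0,-180,60,170,100],[0,0,0,-180,60,200,100],[0,0,0,-180,60,200,100]]])

```text
clock: 16.45
eef_pos: [0.4726, 0.2189, 0.2945]
tcp_rot: [[0.001, -0.969, -0.245], [0.002, -0.245, 0.969], [-1.0, -0.002, 0.001]]
ft_force: [0.5, 0.0, -1.0]
finger_gap: 0.0573
```

```bash
python3 - <<'E'
from ov import *
o=ctrl.get_obs();print(o['clock'],o['eef_pos'],o['ft_force'],o['finger_gap'])
a=imaging.grab_frame('top')[:,:,::-1].copy();cv2.imwrite('pics/top6.png',a)
b=imaging.grab_frame('scene')[:,:,::-1].copy();cv2.imwrite('pics/scene6.png',b)
w=imaging.grab_frame('wrist')[:,:,::-1].copy();cv2.imwrite('pics/wrist6.png',w)
c1=cv2.resize(a[125:240,275:365],None,fx=5,fy=5,interpolation=cv2.INTER_CUBIC)
q=[*place([(-48,0,0)],QS)[0][:2],QS[2],.07]
c2=c1.copy();draw(c2,ARM,q,'top',(275,125),5,(0,0,255))
cv2.imwrite('pics/c6.png',np.hstack([c1[:,:400],c2[:,:400]]))
cv2.imwrite('pics/s6.png',cv2.resize(b[225:300,245:345],None,fx=7.5,fy=7.5,interpolation=cv2.INTER_CUBIC))
E
```

```text
16.45 [0.47260951 0.2188881  0.29449589] [ 0.53225268  0.00978093 -0.96899271] 0.05728672865792299
```

View pics/c6.png

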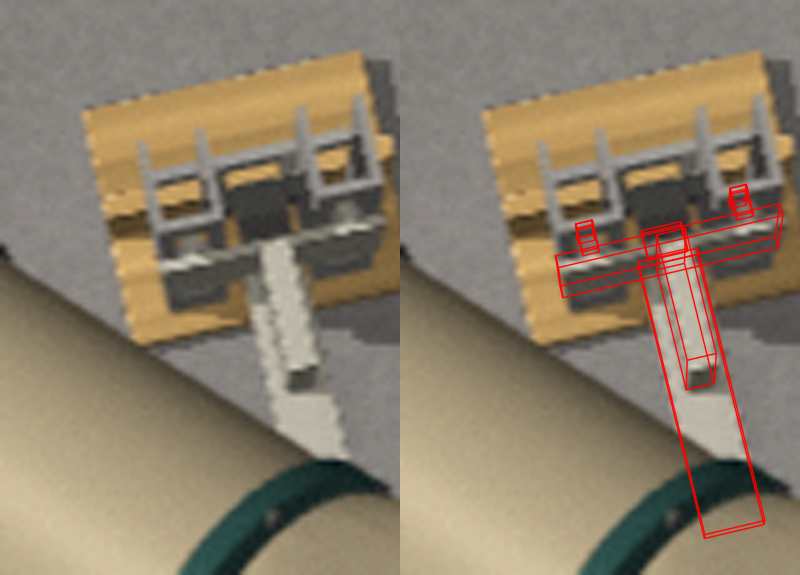

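View pics/s6.png

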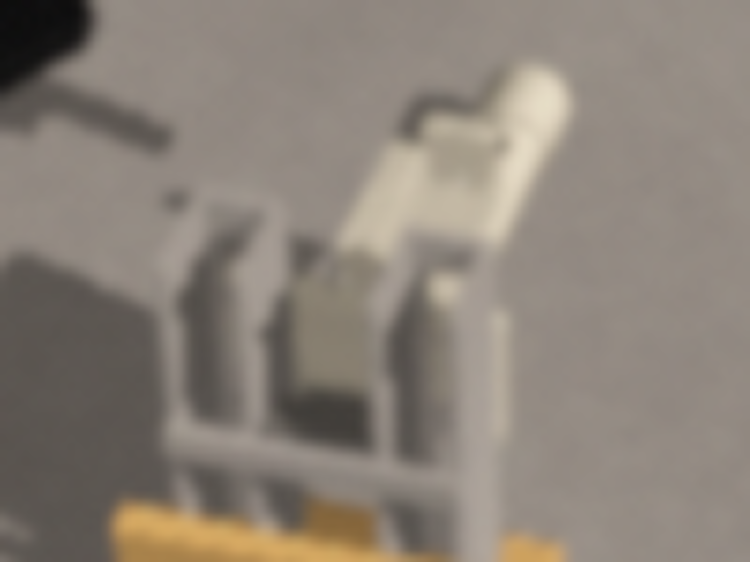

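View pics/top6.png

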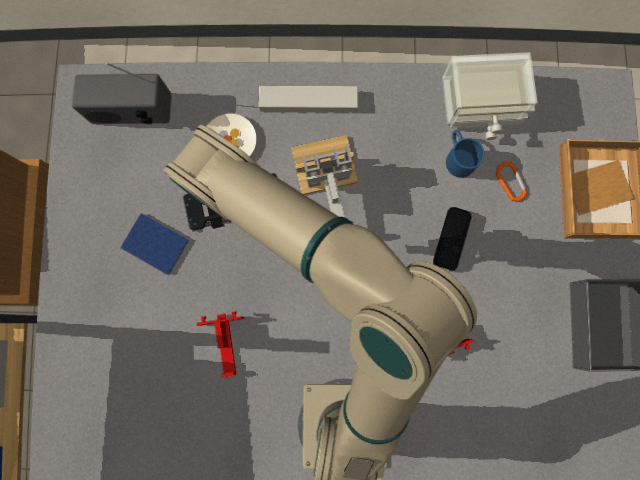

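The crop shows the arm hanging level against both uprights, with a claw inside each channel at the top slots. The catch block is forward over the tab, and the bystanders in view have not moved.

```bash
python3 - <<'E'
from plant import ctrl
print(ctrl.job_done()); print(ctrl.get_obs()['clock'])
E
```

```text
the job is handed in; nothing more can be done
None
the job is handed in; nothing more can be done
```

The bare-aluminium hook arm is hanging on the stand with both claws through the top slots, pressed fully home, with the catch shut over its tab. I gripped it by its rib, lifted it to the stand, pushed the claws in until the back plate touched and pressed it down. Then I let go and backed away. The job was handed in at about 16.6 s.

**Checks that passed:**
- **Home:** pressing down met a hard stop at an arm height of about 70 mm, with about 22 N of resistance, as it should at home.
- **Catch:** a pull upwards of about 12 N was held after about 2 mm, so the catch is shut.
- **Release:** after opening, the gripper felt almost no force and lifted clear without catching on anything.
- **Final pictures:** the arm hangs level with a claw in each channel, and the saucer, mug, carabiner, notebook and glasses case are where they were. The robot's own arm hid the torch in the last top picture. The scene picture shows it still lying in front of the stand.

**Disagreements and gaps:**
- The cameras disagreed by up to about 3 mm sideways. I used a value in between, which stayed within the 4 mm of play.
- The networks did not find the slots or claws usefully, so I measured the arm and stand from corner points in the pictures instead.

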